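Pull the bench vent shut with the hook pole

TASK

Pick up the pole with the right-angle hook, drop its hook into the ring eye on top of the open vent, and pull the vent fully shut in its screen. Then unhook the pole and set it down on the bench again, standing on its foot and hook tip as you found it. Keep the gripper itself off the screen and its vent, and leave the straight pole where it lies.

Things in the scene. Friction and masses are not known exactly. Their poses are not given: they have to be found in the camera images.
- hook_pole_mid (a point): Centre of the hook pole's black handle (100 x 24 x 26 mm), 45 mm above the bench; grasp here (centre of mass) across the 24 mm. +x runs along the 10 mm steel rod to the hook, roughly to the robot's left; z up. 160 mm along +x the rod bends straight down; the tip is 45 mm lower. At x = -105 mm a cross foot (75 wide, 12 thick, 50 high) stands on the bench; the pole rests on foot and tip.
- hook_tip (a point): Lowest point of the hook pole's hook: end of its 10 mm thick, 45 mm long downward pin. At (160, 0, -45) mm in the frame of hook_pole_mid, same axes.
- vent_eye (a point): Centre of the ring eye: level dark steel ring, 34 mm clear inside, 6 mm wire, 205 mm above the bench, on the robot's side of the vent's top edge near the free end. The hook pin enters from above; 20 mm below this point is ample. Axes turn with the vent: z up, +y towards the hinge, +x through the vent to its back. The hinge axis passes at x = 34, y = 165 mm.
- vent (a joint): Angle of the vent about its upright hinge: 0 = shut against its stop, positive = swung away from the robot, limit 1.25; starts at 0.55 to 0.85 rad. It stays where it is left (friction 0.05 N m, under 1 N at the eye). It shuts clockwise seen from above, its free end coming towards the robot.
- screen: Fixed aluminium screen on the bench holding the louvred grey vent (200 mm wide, top at 196 mm). Posts 198 mm high; base plate 80 x 370 x 8 mm. Origin on the bench under the hinge axis; z up, +x the way the vent opens, away from the robot; the shut vent runs from the origin along -y to a post at y = -222 mm; a narrow fixed pane is on the +y side.
- straight_pole_mid (a point): Centre of the other pole's handle, 45 mm up; leave it alone. Same handle, rear foot and axes, but its rod ends straight (165 mm along +x), no hook, with a second small foot under the rod. The poles lie side by side in either order.

How it is judged:
On the way, in this order (a step that is already met when the one before it is completed fails the run):
1. the hook is in the ring eye of the open vent (horizontal distance between hook_tip and vent_eye below 0.02 m and z of hook_tip in the frame of vent_eye between -0.045 and -0.004 m and value of joint vent above 0.25 rad), for 0.1 s.
2. the vent is shut with the hook still in the eye (horizontal distance between hook_tip and vent_eye below 0.02 m and z of hook_tip in the frame of vent_eye below -0.004 m and value of joint vent below 0.12 rad), for 0.1 s.
At the end, for the whole second after the job is handed in: The vent is shut to within 0.12 rad (7 degrees), and the hook pole lies released and still on the bench, upright on its foot and hook tip (handle centre less than 60 mm up, tilted less than 0.2 rad) (value of joint vent below 0.12 rad and height (world z) of hook_pole_mid below 0.06 m and angle between hook_pole_mid's own z axis and vertical below 0.2 rad and linear speed of hook_pole below 0.02 m/s); the robot touches nothing.
It fails at once if the fingers touch the screen or its vent (contact force between the fingers and screen above 1 N).
It fails at once if the arm or gripper body touches the screen or its vent (contact force between the arm and screen above 1 N).
It fails at once if the straight pole is moved more than 40 mm (distance of straight_pole_mid from where it was at the start of the episode above 0.04 m).
It also fails if it takes over 54 s, if anything falls off the work surface, if the arm or the gripper's body presses on something with over 40 N, if the wrist force passes 120 N, or if a joint passes its speed limit or range.

ROBOT

A 7-joint arm with a two-finger parallel gripper is mounted at the origin on a cart in front of the work surface, level with it; the furniture and walls round the work are solid. World frame = base frame: x ahead of the robot, y to its left, z up, the work surface at z = 0. Lengths are in m, angles in rad, forces in N, time in s.
With the tool pointing down it reaches from about 0.425 to 0.925 m from the base axis. Payload 6.8 kg.
Tool frame: the origin (TCP) lies on the centre line of the jaws, within the pads' length; the fingertips stand 19 mm ahead of it and the grasp point (between the pads) is the TCP (bot.tcp_to_tips is the distance from the TCP to the fingertips, in m); x points along the fingers, y is the direction in which the jaws open and shut, and the axes are right-handed (so a half turn about x gives the same grasp; the last joint's range is limited). The gripper opens to 85 mm and grips with 20 to 120 N. Pads are 22 mm wide; open, the fingers measure 114 mm over their backs; the gripper's body (76 mm by 85 mm) begins 54 mm behind the grasp point. The pads swing forward as they close: fully open they stand 13 mm farther back than shut.
Start: joints at [1.096, 0.477, 0.022, 1.555, -0.011, 1.109, -0.083], TCP at [0.242, -0.63, 0.25] pointing down, gripper open.
Joint ranges: [-2.96, 2.96], [-0.34, 2.1], [-1.41, 1.46], [0.24, 2.44], [-1.37, 4.51], [0.17, 1.92], [-2.96, 2.96]. Speed limits (rad/s): [2.39, 2.39, 3.14, 3.14, 3.14, 3.14, 3.14].

INTERFACE

Orientations are given as a unit quaternion [w, x, y, z].
In Python, from station import status, eyes, bot gives the robot as it stands.
- The arm moves only by the tool apply_moves, never from a script. Its arguments are lists of equal length, an entry for each row: "travel": the shift along the tool's x, y, z in cm, a list of three; "turn": the turn, a rotation vector about the tool's x, y, z in rad, a list of three; "grip": the closure, from 0 (fully open) to 1 (shut). In form: {"travel": [[tx, ty, tz], ...], "turn": [[wx, wy, wz], ...], "grip": [grip, ...]}. A call has 1 to 8 rows; each row shifts and turns the pose as measured when the row begins, along the tool's axes as they then stand; what a row does not reach is not made up. A row lasts 1/12 s, in which the tool goes at most 41.7 mm and 7.16 degrees, less where a joint would pass 70% of its speed; a pose out of reach is approached as far as the arm can. A call is refused whole if a number of a shift passes 4.17 or a number of a turn 0.125, either way. A call with a gripper value outside its range is refused whole. The fingers move at their own pace and stop on an object; "newtons" is the grip in N (left out, the last holds). Time passes only in rows, so rows that do not move let the fingers close. It gives the time, the measured TCP pose, the force and the opening at its end, in the units of the state.
- status.get_obs(): the state, without advancing time (a new reading comes with each control period).
- eyes.read_camera(name): name is "scene" or "side" or "wrist"; returns the picture (400x640x3 uint8, red, green, blue); there is no depth.
- eyes.calibration(name): a dict with "intrinsics" (3x3 intrinsics, pixels), "xyz" and "attitude" of the camera in the world; the wrist camera has in their place "T_tool_cam" (4x4, takes a point from camera to tool coordinates, whose origin is the TCP and whose axes are the tool frame's). Camera axes: x right, y down, z forward; pixel columns grow to the right and rows downward; lengths in m; the calibration is good to about 2 mm. A picture is of the moment at which its call begins: read the wrist's pose just before it. calibration takes no time and is no camera call.
- bot.hand_in(): hands the job in, once; it reports no verdict.
Trained networks look in the newest picture that a camera, given by its name, has taken for a name from the list of things; names that differ only in an ending like _2 or _b are one class to them, and where a whole thing is asked for, a point or a joint stands for the part that bears it (a point fixed in the world has none). Each returns a list of dicts, best first, with "score" (0 to 1); they miss things now and then, are a little off and sometimes report something else, mostly with a low value. They report only what shows in the picture. A call takes as long as a camera call.
- eyes.masks_of(thing, camera): "region" (400x640 bool, what is visible of it) and "rect" ([left, top, right, bottom] in pixels, round what is visible of it).
The state is a dict: "t": time; "q": joint angles; "joint_vel": joint speeds; "joint_torque": joint torques, N m; "eef_pos": TCP position; "tool_rot": TCP orientation; "contact_force": force on the tool from outside, world axes, zero at the start; "torque": the same for the moment, N m; "gripper_width": opening from 0.0 (shut) to 1.0 (fully open).
Only numpy, scipy, OpenCV 4.12 (cv2) and the standard library are available. Lean on these libraries where they do the work, as an engineer would, in place of code of your own. Each camera call takes 0.05 s, during which the arm holds its last target. There are 200 camera calls.

## Working session

There is one attempt and no reset: what is moved stays moved. The work goes in short steps, Python scripts to look and compute and a tool call to move; the robot and the scene stay as the last step left them, time stands still between calls to the robot, and variables do not carry over. Pictures are saved under pics/ and viewed, about 8 in all and at most 12, crops included, and the job is handed in when it is done.

Besides the shell and the picture viewer there is one more tool, called after "Request:" as name(argument=value, ...) on one line, values as JSON. apply_moves: Moves the arm, as the interface text tells. Its arguments: {"type":"object","properties":{"travel":{"type":"array"},"turn":{"type":"array"},"grip":{"type":"array"},"newtons":{"type":"number"}},"required":["travel","turn","grip"]}

```bash
mkdir -p pics; cat > h.py <<'E'
import numpy as np,cv2
from station import status,eyes,bot
from scipy.spatial.transform import Rotation as R
def cal(n,obs=None):
    c=eyes.calibration(n);K=np.array(c["intrinsics"])
    if n=="wrist":
        o=obs or status.get_obs();T=np.eye(4);q=o["tool_rot"];T[:3,:3]=R.from_quat(np.r_[q[1:],q[0]]).as_matrix();T[:3,3]=o["eef_pos"]
        return K,T@np.array(c["T_tool_cam"])
    T=np.eye(4);a=np.array(c["attitude"])
    T[:3,:3]=a if a.shape==(3,3) else R.from_quat(np.r_[a[1:],a[0]]).as_matrix()
    T[:3,3]=c["xyz"];return K,T
def px2z(n,uv,z,kt=None):
    K,T=kt or cal(n);uv=np.atleast_2d(uv).astype(float)
    d=(T[:3,:3]@np.linalg.inv(K)@np.c_[uv,np.ones(len(uv))].T).T
    return T[:3,3]+d*((z-T[2,3])/d[:,2])[:,None]
def proj(n,P,kt=None):
    K,T=kt or cal(n);p=(np.atleast_2d(P)-T[:3,3])@T[:3,:3]@K.T
    return p[:,:2]/p[:,2:]
def snap(n,f=None):
    im=np.array(eyes.read_camera(n))
    if f:cv2.imwrite(f"pics/{f}.png",im[:,:,::-1])
    return im
E
python3 - <<'E'
from h import *
o=status.get_obs();print({k:np.round(v,3) for k,v in o.items()})
a=snap("scene");b=snap("side");
print(eyes.calibration("scene"),eyes.calibration("side"))
cv2.imwrite("pics/a.png",cv2.resize(np.vstack([a,b]),None,fx=.75,fy=.75)[:,:,::-1])
for n in("scene","side"):
  for t in("hook_pole_mid","hook_tip","vent_eye","vent","screen","straight_pole_mid"):
    for m in eyes.masks_of(t,n)[:2]:
      ys,xs=np.nonzero(m["region"]);print(n,t,round(m["score"],2),np.round(m["rect"]),len(xs),xs.mean().round(1),ys.mean().round(1))
E
```

```text
{'t': np.float64(0.0), 'q': array([ 1.096,  0.478,  0.022,  1.556, -0.012,  1.109, -0.083]), 'joint_vel': array([-0.   ,  0.   ,  0.   , -0.   , -0.001, -0.001,  0.001]), 'joint_torque': array([-1.0000e-03, -5.9645e+01,  1.6070e+00, -2.8120e+01,  1.2000e-02,
        9.0000e-03,  0.0000e+00]), 'eef_pos': array([ 0.242, -0.63 ,  0.249]), 'tool_rot': array([-0.128, -0.695, -0.13 ,  0.695]), 'contact_force': array([ 0.035,  0.933, -0.869]), 'torque': array([-0.016, -0.027, -0.012]), 'gripper_width': np.float64(0.999)}
{'intrinsics': array([[403.52010309,   0.        , 316.92519715],
       [  0.        , 403.52010309, 197.85745843],
       [  0.        ,   0.        ,   1.        ]]), 'xyz': array([0.00154564, 0.71944238, 0.69874589]), 'attitude': array([ 0.1533538 , -0.28550376,  0.82748972, -0.45850953])} {'intrinsics': array([[387.89942132,   0.        , 316.69802757],
       [  0.        , 387.89942132, 198.68782502],
       [  0.        ,   0.        ,   1.        ]]), 'xyz': array([0.26668505, 0.73345847, 0.47104714]), 'attitude': array([ 0.10053763, -0.13322157,  0.8168349 , -0.5522001 ])}
scene hook_pole_mid 0.86 [360. 177. 416. 229.] 620 392.8 194.3
scene hook_tip 0.6 [360. 174. 417. 226.] 566 393.5 193.4
scene vent_eye 0.63 [266. 180. 300. 276.] 1057 277.4 221.9
scene vent_eye 0.25 [356. 177. 418. 225.] 583 395.4 192.7
scene vent 0.91 [267. 181. 298. 281.] 851 276.2 225.9
scene screen 0.84 [214. 179. 348. 345.] 8451 274.3 268.2
scene straight_pole_mid 0.87 [320. 168. 368. 209.] 402 350.7 178.2
side hook_pole_mid 0.76 [349. 191. 389. 246.] 666 369.2 206.9
side hook_tip 0.82 [346. 191. 391. 247.] 658 369.1 207.0
side vent_eye 0.73 [262. 186. 294. 256.] 1075 272.5 218.1
side vent 0.74 [259. 190. 295. 253.] 993 272.1 217.1
side screen 0.86 [233. 188. 354. 397.] 12394 286.4 303.3
side straight_pole_mid 0.56 [305. 189. 331. 236.] 612 313.6 207.4
side straight_pole_mid 0.18 [259. 191. 295. 254.] 1022 272.5 218.6
```

View pics/a.png

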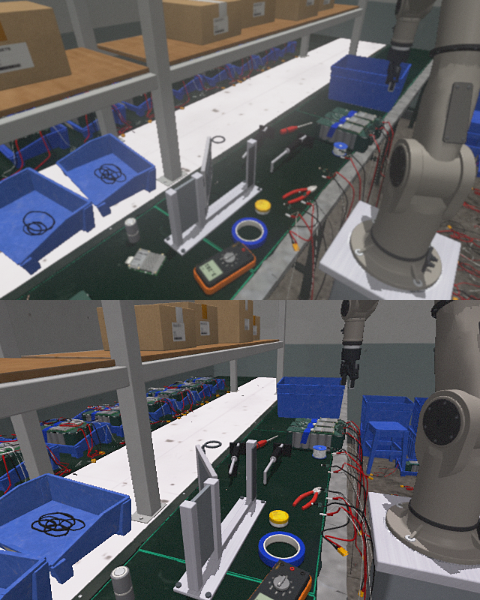

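The scene shows the screen centre-left with the ring near (289,185) and the poles near (350–400,185). Next I'll zoom in.

```bash
python3 - <<'E'
from h import *
a=snap("scene");b=snap("side")
c=cv2.resize(a[150:300,240:440],None,fx=4,fy=4,interpolation=2)[:300*2]
cv2.imwrite("pics/b.png",cv2.resize(a[160:260,250:440],(760,400),interpolation=2)[:,:,::-1])
cv2.imwrite("pics/c.png",cv2.resize(b[170:270,240:430],(760,400),interpolation=2)[:,:,::-1])
E
```

```text
(no output)
```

View pics/b.png

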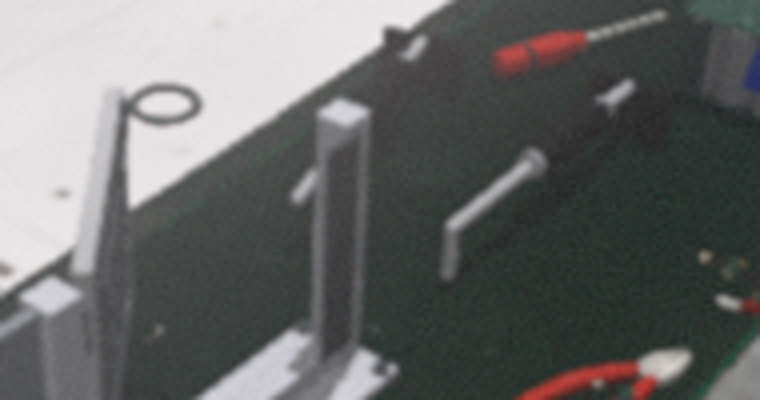

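View pics/c.png

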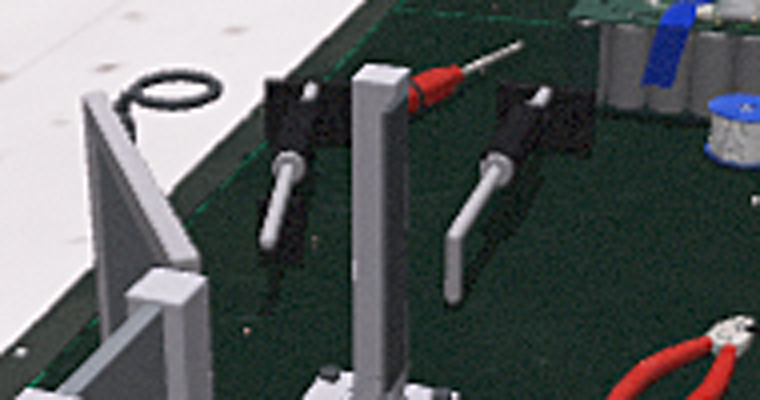

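```bash
python3 - <<'E'
from h import *
def tri(s,d,so=(250,160),do=(240,170)):
    A=[];b=[]
    for n,uv in(("scene",np.array(so)+np.array(s)/4),("side",np.array(do)+np.array(d)/4)):
        K,T=cal(n);r=T[:3,:3]@np.linalg.inv(K)@np.r_[uv,1];r/=np.linalg.norm(r);M=np.eye(3)-np.outer(r,r)
        A.append(M);b.append(M@T[:3,3])
    x=np.linalg.solve(sum(A),sum(b));return x
Z=dict(ring=((167,104),(177,90),.205),tip=((449,277),(453,302),0.003),bend=((449,224),(455,235),.047),stub=((632,88),(545,95),.045),
 fpost=((343,112),(381,75),.198),hpost=((52,297),(168,288),.198),ventfree=((115,92),(95,97),.196),collar=((535,162),(497,168),.045))
for k,(s,d,z) in Z.items():
    print(k,tri(s,d).round(3),px2z("scene",[250+s[0]/4,160+s[1]/4],z)[0].round(3),px2z("side",[240+d[0]/4,170+d[1]/4],z)[0].round(3))
E
```

```text
ring [0.561 0.091 0.205] [0.56  0.092 0.205] [0.562 0.091 0.205]
tip [ 0.471 -0.109 -0.001] [ 0.469 -0.105  0.003] [ 0.469 -0.102  0.003]
bend [ 0.469 -0.099  0.051] [ 0.473 -0.106  0.047] [ 0.47  -0.107  0.047]
stub [ 0.466 -0.374  0.041] [ 0.462 -0.366  0.045] [ 0.465 -0.365  0.045]
fpost [0.479 0.023 0.197] [0.478 0.024 0.198] [0.478 0.025 0.198]
hpost [0.49  0.264 0.196] [0.487 0.266 0.198] [0.489 0.267 0.198]
ventfree [0.608 0.087 0.194] [0.605 0.09  0.196] [0.607 0.09  0.196]
collar [ 0.469 -0.221  0.044] [ 0.468 -0.219  0.045] [ 0.469 -0.219  0.045]
```

```bash
cat >> h.py <<'E'
def pose():
    o=status.get_obs();q=o["tool_rot"];return np.array(o["eef_pos"]),R.from_quat(np.r_[q[1:],q[0]]),o
def plan(tgt,yaw,n,nudge=True):
    "rows to move TCP to tgt with tool x down and tool y axis at world yaw (mod pi)"
    p,r,o=pose();y=r.as_matrix()[:,1];cy=np.arctan2(y[1],y[0])
    yaw=cy+(yaw-cy+np.pi/2)%np.pi-np.pi/2
    yv=np.array([np.cos(yaw),np.sin(yaw),0]);xv=np.array([0,0,-1.]);G=R.from_matrix(np.c_[xv,yv,np.cross(xv,yv)])
    print("t",round(o["t"],2),"p",p.round(4),"tooly",y.round(3),"toolx",r.as_matrix()[:,0].round(3),"F",np.round(o["contact_force"],1),"w",round(o["gripper_width"],3),"q",np.round(o["q"],2))
    rv=(r.inv()*G).as_rotvec();tr=[]
    for i in range(n):
        ri=r*R.from_rotvec(rv*i/n);tr.append(list(map(float,np.round(ri.inv().apply((np.array(tgt)-p)/n)*100,2))))
    print("turn",(rv/n).round(4).tolist());print("travel",tr)
E
python3 - <<'E'
from h import *
plan([.467,-.266,.17],-.027,14)
print(px2z("side",[240+312/4,170+90/4],.045),px2z("side",[240+268/4,170+243/4],.045),px2z("scene",[250+415/4,160+45/4],.045))
E
```

```text
t 0.8 p [ 0.2421 -0.6301  0.2503] tooly [ 0.359 -0.933  0.   ] toolx [ 0. -0. -1.] F [-0.1 -0.8  0. ] w 0.999 q [ 1.1   0.48  0.02  1.56 -0.01  1.11 -0.08]
turn [-0.0841, 0.0, -0.0]
travel [[0.57, -1.85, -2.43], [0.57, -1.64, -2.58], [0.57, -1.42, -2.71], [0.57, -1.19, -2.82], [0.57, -0.95, -2.91], [0.57, -0.7, -2.98], [0.57, -0.45, -3.02], [0.57, -0.19, -3.05], [0.57, 0.07, -3.06], [0.57, 0.32, -3.04], [0.57, 0.58, -3.0], [0.57, 0.83, -2.94], [0.57, 1.07, -2.86], [0.57, 1.31, -2.76]]
[[ 0.63843163 -0.32464302  0.045     ]] [[ 0.57806565 -0.06634215  0.045     ]] [[ 0.64078945 -0.31712313  0.045     ]]
```

Request:
apply_moves(travel=[[0, -1.85, -2.43], [0, -1.64, -2.58], [0, -1.42, -2.71], [0, -1.19, -2.82], [0, -0.95, -2.91], [0, -0.7, -2.98], [0, -0.45, -3.02], [0, -0.19, -3.05]], turn=[[-0.084, 0, 0], [-0.084, 0, 0], [-0.084, 0, 0], [-0.084, 0, 0], [-0.084, 0, 0], [-0.084, 0, 0], [-0.084, 0, 0], [-0.084, 0, 0]], grip=[0, 0, 0, 0, 0, 0, 0, 0])

```text
t: 1.47
eef_pos: [0.3669, -0.4206, 0.2493]
tool_rot: [-0.357, -0.609, -0.354, 0.614]
contact_force: [0.5, -0.3, 0.8]
gripper_width: 1.002
```

Request:
apply_moves(travel=[[0, 0.07, -3.06], [0, 0.32, -3.04], [0, 0.58, -3.0], [0, 0.83, -2.94], [0, 1.07, -2.86], [0, 1.31, -2.76]], turn=[[-0.084, 0, 0], [-0.084, 0, 0], [-0.084, 0, 0], [-0.084, 0, 0], [-0.084, 0, 0], [-0.084, 0, 0]], grip=[0, 0, 0, 0, 0, 0])

```text
t: 1.97
eef_pos: [0.4633, -0.2545, 0.2496]
tool_rot: [0.505, 0.495, 0.5, -0.5]
contact_force: [1.4, -0.2, 0.4]
gripper_width: 1.005
```

```bash
python3 - <<'E'
from h import *
plan([.467,-.266,.15],-.027,4)
snap("wrist","d")
m=eyes.masks_of("hook_pole_mid","wrist")[:1]
for k in m: print(k["score"],k["rect"])
print(proj("wrist",[[.466,-.266,.058],[.47,-.105,.05],[.465,-.366,.045],[.561,.091,.205]]))
E
```

```text
t 1.97 p [ 0.4633 -0.2545  0.2496] tooly [ 1.     0.011 -0.001] toolx [-0.001 -0.01  -1.   ] F [ 1.4 -0.2  0.4] w 1.005 q [ 0.71  0.26 -0.39  1.89  0.13  1.01  0.27]
turn [0.0095, 0.0025, 0.0001]
travel [[2.49, 0.09, 0.26], [2.49, 0.09, 0.27], [2.49, 0.1, 0.27], [2.49, 0.1, 0.28]]
0.64 [282.2, 11.1, 349.3, 282.2]
[[ 313.76915313  195.6050581 ]
 [ 321.7331139    22.30396843]
 [ 311.13935556  275.64489703]
 [ 700.58176668 -942.40233353]]
```

View pics/d.png

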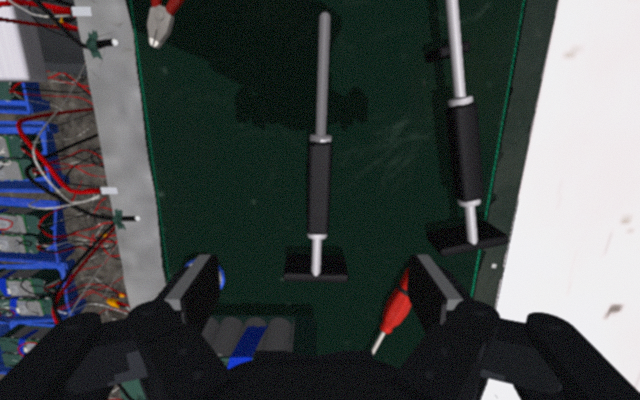

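The wrist view shows the pole: handle from (320,140) to (317,236), hook end at (324,14), rear stub at (316,274).

```bash
python3 - <<'E'
from h import *
P=px2z("wrist",[[320,141],[317,236],[324,13],[316,274]],.058);print(P.round(4), P[:2].mean(0))
P=px2z("wrist",[[324,15],[316,274]],.05);print(P.round(4),np.arctan2(*(P[0]-P[1])[:2]))
E
```

```text
[[ 0.471  -0.2104  0.058 ]
 [ 0.4704 -0.3108  0.058 ]
 [ 0.4716 -0.0994  0.058 ]
 [ 0.4703 -0.3564  0.058 ]] [ 0.4706645  -0.26060088  0.058     ]
[[ 0.4719 -0.0991  0.05  ]
 [ 0.4705 -0.3609  0.05  ]] 0.005391954563682448
```

Request:
apply_moves(travel=[[2.6, 0.1, 0.1], [2.6, 0.1, 0.1], [2.6, 0.1, 0.1], [2.6, 0.1, 0.1], [2.6, 0.1, 0.1], [2.6, 0, 0.1], [2, 0, 0.1], [1, 0, 0.1]], turn=[[0.003, 0, 0], [0.003, 0, 0], [0.003, 0, 0], [0.003, 0, 0], [0.003, 0, 0], [0.003, 0, 0], [0.003, 0, 0], [0, 0, 0]], grip=[0, 0, 0, 0, 0, 0, 0, 0])

```text
t: 2.73
eef_pos: [0.4765, -0.2644, 0.0624]
tool_rot: [0.505, 0.501, 0.491, -0.503]
contact_force: [-0.8, 0.8, -1.2]
gripper_width: 0.999
```

```bash
python3 - <<'E'
from h import *
plan([.469,-.263,.046],-.012,2)
E
```

```text
t 2.73 p [ 0.4765 -0.2644  0.0624] tooly [ 1.    -0.008  0.014] toolx [ 0.014 -0.016 -1.   ] F [-0.8  0.8 -1.2] w 0.999 q [ 0.63  0.53 -0.31  2.    0.29  0.63  0.12]
turn [0.0019, 0.0079, -0.0069]
travel [[0.82, -0.39, -0.08], [0.82, -0.38, -0.07]]
```

Request:
apply_moves(travel=[[0.8, -0.4, -0.1], [0.8, -0.4, -0.1], [0, 0, 0]], turn=[[0.002, 0.008, -0.007], [0.002, 0.008, -0.007], [0, 0, 0]], grip=[0, 0, 0])

```text
t: 2.98
eef_pos: [0.4667, -0.2634, 0.0439]
tool_rot: [-0.495, -0.503, -0.498, 0.504]
contact_force: [0.7, 0.3, 0.6]
gripper_width: 1.006
```

```bash
python3 - <<'E'
from h import *
plan([.469,-.263,.046],-.012,1)
E
```

```text
t 2.98 p [ 0.4667 -0.2634  0.0439] tooly [ 1.    -0.015 -0.004] toolx [-0.004  0.002 -1.   ] F [0.7 0.3 0.6] w 1.006 q [ 0.64  0.56 -0.31  2.01  0.28  0.61  0.13]
turn [-0.0026, -0.002, 0.0044]
travel [[-0.21, 0.22, -0.04]]
```

Good. Close.

Request:
apply_moves(travel=[[0, 0.2, 0], [0, 0, 0], [0, 0, 0], [0, 0, 0], [0, 0, 0], [0, 0, 0], [0, 0, 0], [0, 0, 0]], turn=[[0, 0, 0.004], [0, 0, 0], [0, 0, 0], [0, 0, 0], [0, 0, 0], [0, 0, 0], [0, 0, 0], [0, 0, 0]], grip=[0.3, 0.6, 1, 1, 1, 1, 1, 1], newtons=70)

```text
t: 3.65
eef_pos: [0.4716, -0.2649, 0.0484]
tool_rot: [0.498, 0.505, 0.494, -0.503]
contact_force: [0.0, 0.6, -0.4]
gripper_width: 0.268
```

```bash
python3 - <<'E'
from h import *
snap("side");snap("scene")
plan([.469,-.263,.275],-.012,8)
E
```

```text
t 3.75 p [ 0.4714 -0.2649  0.0482] tooly [ 1.    -0.016  0.006] toolx [ 0.006 -0.001 -1.   ] F [-0.   1.1 -1.5] w 0.269 q [ 0.64  0.56 -0.31  2.01  0.28  0.61  0.13]
turn [-0.0004, 0.0002, -0.0008]
travel [[-2.83, -0.01, -0.02], [-2.83, -0.01, -0.02], [-2.83, -0.02, -0.02], [-2.83, -0.02, -0.02], [-2.83, -0.02, -0.02], [-2.83, -0.02, -0.02], [-2.83, -0.03, -0.02], [-2.83, -0.03, -0.02]]
```

Request:
apply_moves(travel=[[-1.5, 0, 0], [-3, 0, 0], [-3, 0, 0], [-3.5, 0, 0], [-3.5, 0, 0], [-3.5, 0, 0], [-3.5, 0, 0], [-2.5, 0, 0]], turn=[[0, 0, 0], [0, 0, 0], [0, 0, 0], [0, 0, 0], [0, 0, 0], [0, 0, 0], [0, 0, 0], [0, 0, 0]], grip=[1, 1, 1, 1, 1, 1, 1, 1])

```text
t: 4.42
eef_pos: [0.4647, -0.2619, 0.2899]
tool_rot: [-0.492, -0.503, -0.502, 0.504]
contact_force: [0.8, -0.6, -1.9]
gripper_width: 0.268
```

```bash
python3 - <<'E'
from h import *
p,r,o=pose()
a=.25
d=np.array([-np.sin(a),np.cos(a),0])
tip=np.array([.561,.091,0]);t=tip-.159*d;t[2]=.29
print(t)
plan(t,a,8)
a=snap("scene");b=snap("side")
cv2.imwrite("pics/e.png",np.vstack([cv2.resize(a[110:240,250:440],(760,520)) [:300],cv2.resize(b[110:240,240:430],(760,520))[:300]])[:,:,::-1])
print(p,proj("scene",p+[0,.16,-.003]),proj("side",p+[0,.16,-.003]))
E
```

```text
[ 0.60033723 -0.06305708  0.29      ]
t 4.42 p [ 0.4647 -0.2619  0.2899] tooly [ 1.    -0.013 -0.012] toolx [-0.011  0.009 -1.   ] F [ 0.8 -0.6 -1.9] w 0.268 q [ 0.74  0.24 -0.4   1.82  0.1   1.12  0.29]
turn [-0.0329, -0.0013, 0.0013]
travel [[0.0, 1.66, -2.51], [-0.0, 1.74, -2.45], [-0.0, 1.82, -2.39], [-0.0, 1.9, -2.33], [-0.0, 1.98, -2.27], [-0.0, 2.05, -2.2], [-0.0, 2.12, -2.13], [-0.0, 2.19, -2.06]]
[ 0.46472443 -0.26188267  0.28985459] [[370.64735904 139.02101484]] [[357.56087948 132.78856181]]
```

View pics/e.png

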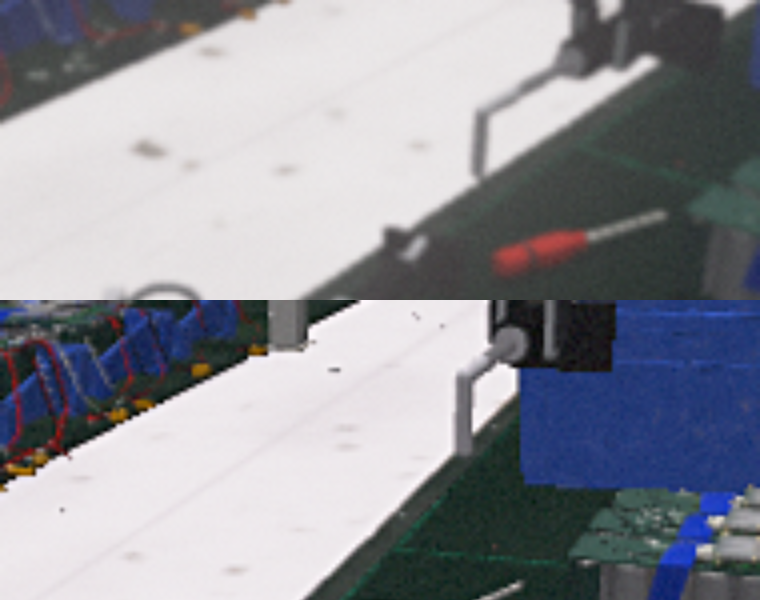

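The pole is held level, with the hook tip at scene (370,155) and side (356,149).

```bash
cat >> h.py <<'E'
def tri(s,d):
    A=[];b=[]
    for n,uv in(("scene",s),("side",d)):
        K,T=cal(n);r=T[:3,:3]@np.linalg.inv(K)@np.r_[uv,1];r/=np.linalg.norm(r);M=np.eye(3)-np.outer(r,r)
        A.append(M);b.append(M@T[:3,3])
    return np.linalg.solve(sum(A),sum(b))
E
python3 - <<'E'
from h import *
p,r,o=pose()
for s,d in(((369.75,154.5),(355.75,148.5)),((370.2,137.5),(355.9,128.9))):
    x=tri(s,d);print(x.round(4),(x-p).round(4),r.inv().apply(x-p).round(4))
E
```

```text
[ 0.465  -0.1     0.2484] [-0.0017  0.1626 -0.0433] [ 0.0442 -0.0036 -0.1623]
[ 0.4662 -0.0985  0.2941] [-0.0005  0.1641  0.0024] [-0.0015 -0.0028 -0.1641]
```

Request:
apply_moves(travel=[[0, 1.6, -2.5], [0, 1.7, -2.4], [0, 1.8, -2.4], [0, 1.9, -2.3], [0, 2, -2.2], [0, 2, -2.2], [0, 1, -1]], turn=[[-0.033, 0, 0], [-0.033, 0, 0], [-0.033, 0, 0], [-0.033, 0, 0], [-0.033, 0, 0], [-0.033, 0, 0], [-0.033, 0, 0]], grip=[1, 1, 1, 1, 1, 1, 1])

```text
t: 5.1
eef_pos: [0.5731, -0.1036, 0.2848]
tool_rot: [0.545, 0.442, 0.556, -0.446]
contact_force: [0.4, -0.0, -1.2]
gripper_width: 0.27
```

```bash
python3 - <<'E'
from h import *
p,r,o=pose()
a=.25
d=np.array([-np.sin(a),np.cos(a),0])
tip=np.array([.561,.091,0]);t=tip-.159*d;t[2]=.285
print(t)
plan(t,a,2)
E
```

```text
[ 0.60033723 -0.06305708  0.285     ]
t 5.1 p [ 0.5731 -0.1036  0.2848] tooly [ 0.977  0.212 -0.014] toolx [-0.015  0.004 -1.   ] F [ 0.4 -0.  -1.2] w 0.27 q [ 0.48  0.35 -0.51  1.7   0.18  1.15  0.13]
turn [-0.0182, -0.0037, 0.007]
travel [[-0.02, 1.76, -1.69], [-0.02, 1.79, -1.66]]
```

Request:
apply_moves(travel=[[0, 1.7, -1.6], [0, 1.7, -1.5], [0, 0, 0]], turn=[[-0.018, -0.003, 0.006], [-0.018, -0.003, 0.006], [0, 0, 0]], grip=[1, 1, 1])

```text
t: 5.35
eef_pos: [0.5997, -0.0609, 0.2803]
tool_rot: [0.558, 0.43, 0.563, -0.432]
contact_force: [0.3, 1.1, -1.2]
gripper_width: 0.27
```

```bash
python3 - <<'E'
from h import *
p,r,o=pose()
print(r.apply([.0442,-.0030,-.1625])+p)
plan(p,.25,1)
a=snap("scene");b=snap("side")
cv2.imwrite("pics/f.png",np.vstack([cv2.resize(a[145:195,230:357],(762,300),interpolation=2),cv2.resize(b[150:200,220:347],(762,300),interpolation=2)])[:,:,::-1])
E
```

```text
[0.55479561 0.09549081 0.2368768 ]
t 5.35 p [ 0.5997 -0.0609  0.2803] tooly [ 0.967  0.256 -0.006] toolx [-0.007  0.003 -1.   ] F [ 0.3  1.1 -1.2] w 0.27 q [ 0.41  0.39 -0.53  1.67  0.21  1.15  0.08]
turn [0.0093, -0.0047, 0.0064]
travel [[0.0, 0.0, 0.0]]
```

View pics/f.png

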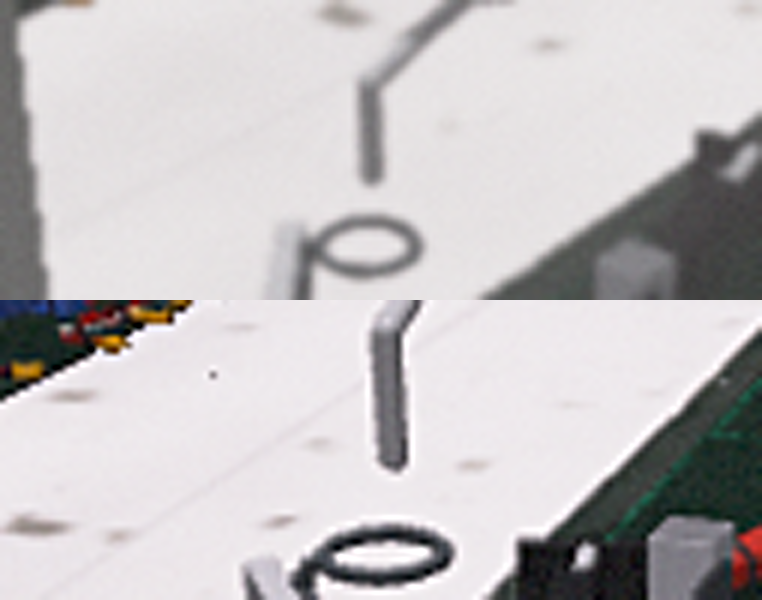

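```bash
python3 - <<'E'
from h import *
p,r,o=pose()
t=tri((292,175),(286,177.6));e=tri((291.6,186),(284.4,192.5));print(t,e,e-t)
print(r.inv().apply((e-t)*100).round(2), (e-p))
tt=p+(e-t);tt[2]=p[2]+(.187-t[2]);print(tt);plan(tt,.25,4)
E
```

```text
[0.55468812 0.09592441 0.23798966] [0.56050361 0.09262465 0.20523514] [ 0.00581549 -0.00329977 -0.03275453]
[3.27 0.51 0.47] [-0.03752516  0.15787044 -0.07478942]
[ 0.60384425 -0.06854556  0.2290349 ]
t 5.45 p [ 0.598  -0.0652  0.28  ] tooly [ 0.968  0.251 -0.009] toolx [-0.01  0.   -1.  ] F [ 0.1  0.3 -2.1] w 0.269 q [ 0.41  0.38 -0.53  1.67  0.21  1.15  0.08]
turn [0.001, -0.0006, 0.0023]
travel [[1.27, 0.13, 0.12], [1.27, 0.13, 0.12], [1.27, 0.13, 0.12], [1.27, 0.12, 0.12]]
```

Request:
apply_moves(travel=[[0.3, 0.4, 0.1], [0.3, 0.4, 0.1], [0, 0, 0], [0, 0, 0]], turn=[[0, 0, 0.004], [0, 0, 0.004], [0, 0, 0], [0, 0, 0]], grip=[1, 1, 1, 1])

```text
t: 5.78
eef_pos: [0.6048, -0.0711, 0.2715]
tool_rot: [0.557, 0.433, 0.559, -0.436]
contact_force: [-0.1, 0.8, -1.1]
gripper_width: 0.27
```

```bash
cat >> h.py <<'E'
def tipto(goal,yaw,n):
    p,r,o=pose();off=np.array([.0442,-.003,-.1625]);t=p+r.apply(off);print("tip",t.round(4))
    yv=np.array([np.cos(yaw),np.sin(yaw),0]);G=R.from_matrix(np.c_[[0,0,-1.],yv,np.cross([0,0,-1.],yv)])
    plan(np.array(goal)-G.apply(off),yaw,n)
E
python3 - <<'E'
from h import *
tipto([.5605,.0925,.187],.25,4)
E
```

```text
tip [0.5618 0.0857 0.2274]
t 5.78 p [ 0.6048 -0.0711  0.2715] tooly [ 0.97   0.245 -0.005] toolx [-0.005 -0.001 -1.   ] F [-0.1  0.8 -1.1] w 0.27 q [ 0.41  0.4  -0.52  1.66  0.22  1.14  0.08]
turn [-0.0007, -0.0001, 0.0013]
travel [[1.01, 0.02, -0.17], [1.01, 0.02, -0.17], [1.01, 0.02, -0.17], [1.01, 0.02, -0.17]]
```

Request:
apply_moves(travel=[[0.2, 0, -0.5], [0.2, 0, -0.2], [0.2, 0, 0]], turn=[[0, 0, 0], [0, 0, 0], [0, 0, 0]], grip=[1, 1, 1])

```text
t: 6.03
eef_pos: [0.6025, -0.0659, 0.2652]
tool_rot: [0.556, 0.434, 0.558, -0.437]
contact_force: [0.0, -0.6, -1.4]
gripper_width: 0.27
```

```bash
python3 - <<'E'
from h import *
for i in range(3): p,r,o=pose(); print(p.round(4)); snap("side")
tipto([.5605,.0925,.187],.25,4)
E
```

```text
[ 0.6025 -0.0659  0.2652]
[ 0.6023 -0.0659  0.2647]
[ 0.6024 -0.066   0.2649]
tip [0.5602 0.0909 0.221 ]
t 6.18 p [ 0.6026 -0.066   0.2652] tooly [ 0.97   0.242 -0.005] toolx [-0.005 -0.001 -1.   ] F [ 0.5 -0.  -0.9] w 0.265 q [ 0.4   0.4  -0.52  1.68  0.22  1.12  0.06]
turn [-0.0015, 0.0, 0.0014]
travel [[0.85, 0.04, -0.04], [0.85, 0.04, -0.04], [0.85, 0.04, -0.04], [0.85, 0.04, -0.04]]
```

Aligned within 2 mm; descend.

Request:
apply_moves(travel=[[0.8, 0, -0.1], [0.8, 0, -0.1], [0.8, 0, -0.1], [0.8, 0, 0], [0.2, 0, 0]], turn=[[0, 0, 0], [0, 0, 0], [0, 0, 0], [0, 0, 0], [0, 0, 0]], grip=[1, 1, 1, 1, 1])

```text
t: 6.6
eef_pos: [0.6018, -0.0628, 0.2283]
tool_rot: [0.556, 0.434, 0.558, -0.437]
contact_force: [-0.5, 0.5, -2.0]
gripper_width: 0.271
```

```bash
python3 - <<'E'
from h import *
a=snap("scene");b=snap("side")
tipto([.5605,.0925,.187],.25,4)
cv2.imwrite("pics/g.png",np.vstack([cv2.resize(a[155:205,230:357],(762,300),interpolation=2),cv2.resize(b[160:210,220:347],(762,300),interpolation=2)])[:,:,::-1])
E
```

```text
tip [0.5598 0.0941 0.1849]
t 6.7 p [ 0.6021 -0.0627  0.2292] tooly [ 0.97   0.242 -0.004] toolx [-0.003 -0.002 -1.   ] F [ 0.5 -0.5 -1.9] w 0.27 q [ 0.39  0.43 -0.52  1.72  0.24  1.05  0.04]
turn [-0.0015, 0.0002, 0.0009]
travel [[-0.05, 0.03, 0.04], [-0.05, 0.03, 0.04], [-0.05, 0.03, 0.04], [-0.05, 0.03, 0.04]]
```

View pics/g.png

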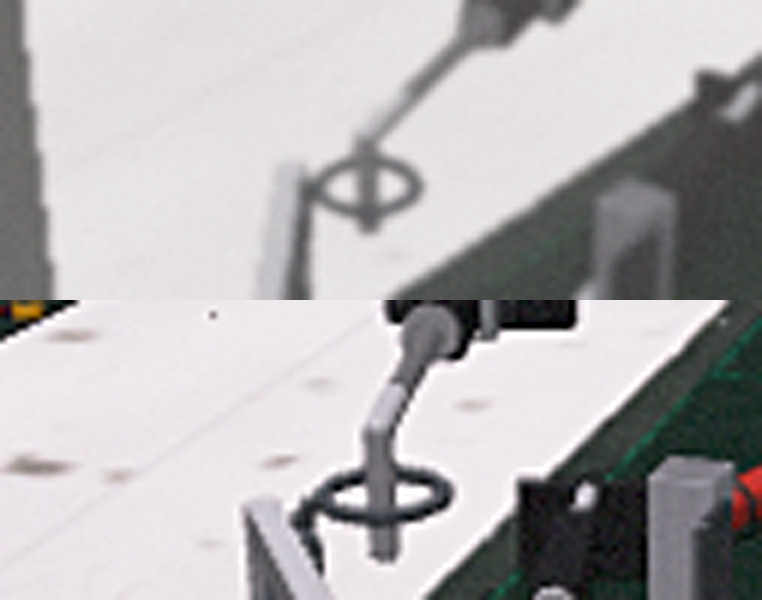

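The pin goes down through the ring in both views, at scene crop (368,186) and side crop (380,495). Next, pull along the arc.

```bash
cat >> h.py <<'E'
def arc(a1,n,rad=.1685,H=(.487,.246),zt=.186):
    p,r,o=pose();off=np.array([.0442,-.003,-.1625]);t=p+r.apply(off)
    a0=np.arctan2(t[1]-H[1],t[0]-H[0]);r0=np.hypot(t[1]-H[1],t[0]-H[0])
    print("t",o["t"],"tip",t.round(4),"ang",a0.round(3),"rad",r0.round(4),"F",np.round(o["contact_force"],1),"tooly",r.as_matrix()[:,1].round(3))
    prev=t
    for s in np.linspace(0,1,n+1)[1:]:
        a=a0+(a1-a0)*s;rr=r0+(rad-r0)*s;x=np.array([H[0]+rr*np.cos(a),H[1]+rr*np.sin(a),t[2]+(zt-t[2])*s])
        print((r.inv().apply(x-prev)*100).round(2).tolist());prev=x
E
python3 - <<'E'
from h import *
arc(-1.895,12)
E
```

```text
t 6.7 tip [0.5598 0.0941 0.1849] ang -1.124 rad 0.1684 F [ 0.5 -0.5 -1.9] tooly [ 0.97   0.242 -0.004]
[-0.01, -1.07, 0.18]
[-0.01, -1.08, 0.12]
[-0.01, -1.08, 0.05]
[-0.01, -1.08, -0.02]
[-0.01, -1.08, -0.09]
[-0.01, -1.07, -0.16]
[-0.01, -1.06, -0.23]
[-0.01, -1.04, -0.3]
[-0.01, -1.02, -0.36]
[-0.01, -0.99, -0.43]
[-0.01, -0.96, -0.49]
[-0.01, -0.93, -0.55]
```

Request:
apply_moves(travel=[[0, -1.1, 0.2], [0, -1.1, 0.1], [0, -1.1, 0], [0, -1.1, 0], [0, -1.1, -0.1], [0, -1.1, -0.1]], turn=[[0, 0, 0], [0, 0, 0], [0, 0, 0], [0, 0, 0], [0, 0, 0], [0, 0, 0]], grip=[1, 1, 1, 1, 1, 1])

```text
t: 7.2
eef_pos: [0.5343, -0.081, 0.2308]
tool_rot: [0.557, 0.436, 0.557, -0.436]
contact_force: [0.1, 1.2, -1.5]
gripper_width: 0.269
```

```bash
python3 - <<'E'
from h import *
arc(-1.895,8)
E
```

```text
t 7.2 tip [0.4923 0.0759 0.1864] ang -1.54 rad 0.1701 F [ 0.1  1.2 -1.5] tooly [0.971 0.241 0.   ]
[0.0, -0.73, -0.2]
[0.0, -0.72, -0.23]
[0.0, -0.71, -0.26]
[0.0, -0.69, -0.29]
[0.0, -0.68, -0.32]
[0.0, -0.66, -0.35]
[0.0, -0.65, -0.38]
[0.0, -0.63, -0.41]
```

Request:
apply_moves(travel=[[0, -0.8, -0.2], [0, -0.8, -0.2], [0, -0.7, -0.3], [0, -0.7, -0.3], [0, -0.7, -0.3], [0, -0.7, -0.4], [0, -0.6, -0.4], [0, -0.5, -0.3]], turn=[[0, 0, 0], [0, 0, 0], [0, 0, 0], [0, 0, 0], [0, 0, 0], [0, 0, 0], [0, 0, 0], [0, 0, 0]], grip=[1, 1, 1, 1, 1, 1, 1, 1])

```text
t: 7.87
eef_pos: [0.4693, -0.0725, 0.2332]
tool_rot: [0.559, 0.438, 0.552, -0.437]
contact_force: [13.1, -6.5, -1.4]
gripper_width: 0.269
```

```bash
python3 - <<'E'
from h import *
a=snap("scene");b=snap("side")
arc(-1.895,2)
cv2.imwrite("pics/i.png",np.vstack([cv2.resize(a[165:245,230:420],(760,320),interpolation=2),cv2.resize(b[190:260,220:410],(760,280),interpolation=2)])[:,:,::-1])
E
```

```text
t 7.9667 tip [0.4296 0.085  0.1886] ang -1.913 rad 0.1709 F [ 7.4  0.1 -3.4] tooly [0.972 0.234 0.01 ]
[0.13, 0.2, -0.02]
[0.13, 0.19, -0.02]
```

View pics/i.png

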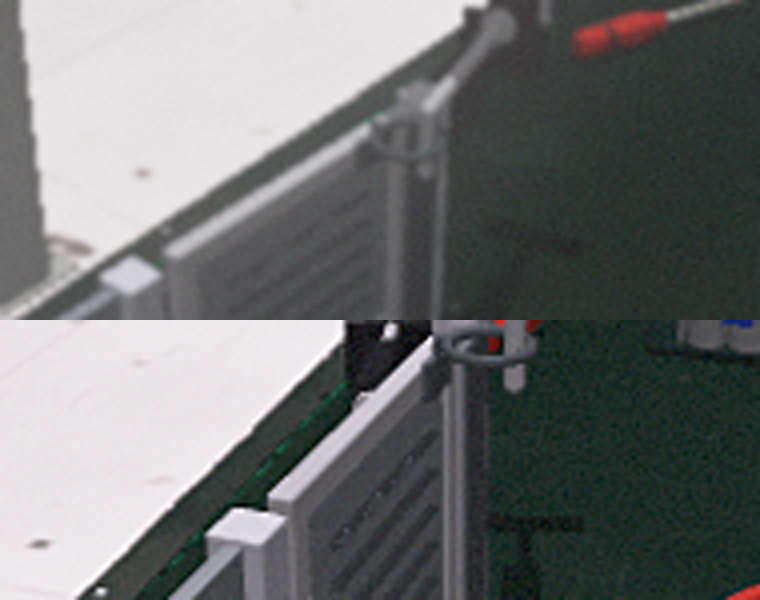

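```bash
python3 - <<'E'
from h import *
print(tri((336.7,207.5),(348.8,206.2)), "ring",tri((230+408/4,165+140/4),(220+487/4,190+27/4)))
p,r,o=pose();print(p,o["contact_force"])
E
```

```text
[0.43578062 0.07903838 0.18683346] ring [0.44831015 0.08171944 0.20468113]
[ 0.47010928 -0.07211927  0.23375093] [ 7.3633308   0.09418605 -3.41534503]
```

Request:
apply_moves(travel=[[0, 0.5, 0.1], [0, 0.5, 0.1]], turn=[[0, 0, 0], [0, 0, 0]], grip=[1, 1])

```text
t: 8.13
eef_pos: [0.4805, -0.0716, 0.2347]
tool_rot: [0.56, 0.439, 0.551, -0.436]
contact_force: [-0.6, -0.4, -1.5]
gripper_width: 0.267
```

```bash
python3 - <<'E'
from h import *
tipto([.444,.083,.187],.25,2)
E
```

```text
tip [0.4402 0.0855 0.1893]
t 8.13 p [ 0.4805 -0.0716  0.2347] tooly [0.972 0.234 0.012] toolx [ 0.013 -0.004 -1.   ] F [-0.6 -0.4 -1.5] w 0.267 q [ 0.51  0.22 -0.56  1.99  0.15  0.95  0.11]
turn [-0.007, 0.0034, -0.0057]
travel [[0.18, 0.29, 0.18], [0.17, 0.29, 0.18]]
```

Pin is centred in the ring with no force; lift out.

Request:
apply_moves(travel=[[-0.8, 0, 0], [-0.8, 0, 0], [-0.8, 0, 0], [-0.8, 0, 0], [-1, 0, 0], [-1, 0, 0], [-1, 0, 0]], turn=[[0, 0.003, -0.003], [0, 0, 0], [0, 0, 0], [0, 0, 0], [0, 0, 0], [0, 0, 0], [0, 0, 0]], grip=[1, 1, 1, 1, 1, 1, 1])

```text
t: 8.72
eef_pos: [0.4783, -0.0702, 0.3005]
tool_rot: [0.557, 0.437, 0.556, -0.436]
contact_force: [0.4, -0.0, -1.6]
gripper_width: 0.271
```

```bash
python3 - <<'E'
from h import *
a=snap("scene");b=snap("side")
tipto([.444,.083,.25],.25,2)
plan([.469,-.264,.28],-.012,9)
cv2.imwrite("pics/j.png",np.vstack([cv2.resize(a[145:225,230:420],(760,320),interpolation=2),cv2.resize(b[150:220,220:410],(760,280),interpolation=2)])[:,:,::-1])
E
```

```text
tip [0.4382 0.0868 0.2571]
t 8.82 p [ 0.4795 -0.0702  0.3016] tooly [0.971 0.238 0.005] toolx [ 0.005 -0.001 -1.   ] F [-0.2  0.3 -1.3] w 0.273 q [ 0.53  0.15 -0.56  1.91  0.09  1.1   0.17]
turn [-0.0051, 0.0011, -0.0025]
travel [[0.37, 0.33, 0.26], [0.37, 0.33, 0.26]]
t 8.82 p [ 0.4795 -0.0702  0.3016] tooly [0.971 0.238 0.005] toolx [ 0.005 -0.001 -1.   ] F [-0.2  0.3 -1.3] w 0.273 q [ 0.53  0.15 -0.56  1.91  0.09  1.1   0.17]
turn [0.028, 0.0002, -0.0006]
travel [[0.24, -0.63, 2.06], [0.24, -0.57, 2.08], [0.24, -0.51, 2.09], [0.24, -0.45, 2.11], [0.24, -0.39, 2.12], [0.24, -0.33, 2.13], [0.24, -0.27, 2.14], [0.24, -0.21, 2.15], [0.24, -0.15, 2.15]]
```

View pics/j.png

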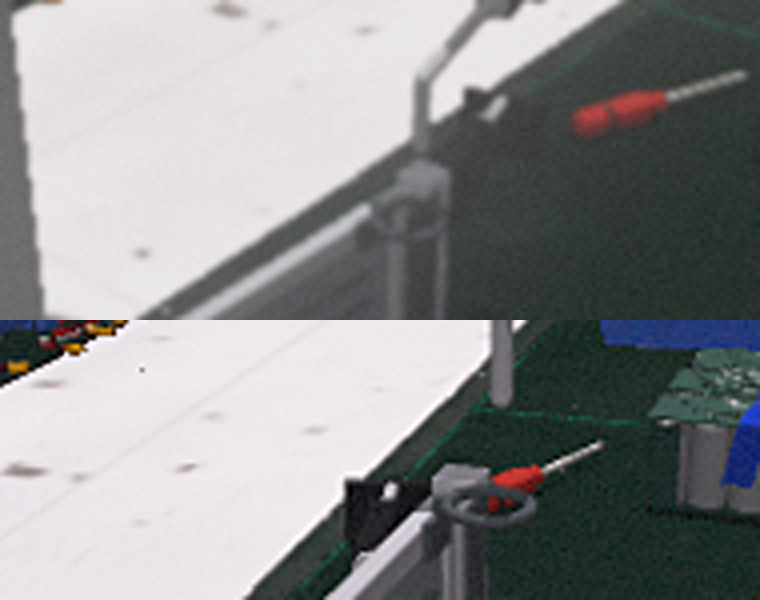

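Pole is clear of the ring and the vent is shut. Return to the bench.

Request:
apply_moves(travel=[[0, -0.6, 2], [0, -0.6, 2.1], [0, -0.5, 2.1], [0, -0.4, 2.1], [0, -0.4, 2.1], [0, -0.3, 2.1], [0, -0.3, 2.1], [0, -0.2, 2.1]], turn=[[0.028, 0, 0], [0.028, 0, 0], [0.028, 0, 0], [0.028, 0, 0], [0.028, 0, 0], [0.028, 0, 0], [0.028, 0, 0], [0.028, 0, 0]], grip=[1, 1, 1, 1, 1, 1, 1, 1])

```text
t: 9.48
eef_pos: [0.4681, -0.2515, 0.301]
tool_rot: [0.502, 0.501, 0.5, -0.498]
contact_force: [-0.5, 0.5, -1.1]
gripper_width: 0.264
```

```bash
python3 - <<'E'
from h import *
plan([.470,-.265,.08],-.012,9)
E
```

```text
t 9.48 p [ 0.4681 -0.2515  0.301 ] tooly [1.    0.003 0.004] toolx [ 0.004  0.    -1.   ] F [-0.5  0.5 -1.1] w 0.264 q [ 0.72  0.22 -0.4   1.82  0.09  1.12  0.29]
turn [0.0016, -0.0, -0.0005]
travel [[2.46, 0.01, 0.15], [2.46, 0.01, 0.15], [2.46, 0.01, 0.15], [2.46, 0.01, 0.15], [2.46, 0.02, 0.15], [2.46, 0.02, 0.15], [2.46, 0.02, 0.15], [2.46, 0.02, 0.15], [2.46, 0.02, 0.15]]
```

Request:
apply_moves(travel=[[2.5, 0, 0.1], [2.8, 0, 0.1], [2.8, 0, 0.2], [2.8, 0, 0.2], [2.8, 0, 0.2], [2.8, 0, 0.2], [2.5, 0, 0.2], [1.5, 0, 0.1]], turn=[[0.002, 0, 0], [0.002, 0, 0], [0.002, 0, 0], [0.002, 0, 0], [0.002, 0, 0], [0, 0, 0], [0, 0, 0], [0, 0, 0]], grip=[1, 1, 1, 1, 1, 1, 1, 1])

```text
t: 10.15
eef_pos: [0.4696, -0.2896, 0.0906]
tool_rot: [0.495, 0.511, 0.484, -0.509]
contact_force: [0.2, -0.3, -1.1]
gripper_width: 0.27
```

```bash
python3 - <<'E'
from h import *
plan([.470,-.265,.055],-.012,4)
b=snap("side");a=snap("scene")
cv2.imwrite("pics/k.png",np.vstack([cv2.resize(a[165:240,300:440],(560,300),interpolation=2),cv2.resize(b[185:260,300:440],(560,300),interpolation=2)])[:,:,::-1])
E
```

```text
t 10.15 p [ 0.4696 -0.2896  0.0906] tooly [ 0.999 -0.041  0.013] toolx [ 0.013 -0.01  -1.   ] F [ 0.2 -0.3 -1.1] w 0.27 q [ 0.69  0.5  -0.32  1.97  0.25  0.69  0.18]
turn [-0.0073, 0.0023, -0.0033]
travel [[0.88, -0.03, -0.62], [0.89, -0.02, -0.62], [0.89, -0.01, -0.62], [0.89, -0.01, -0.62]]
```

View pics/k.png

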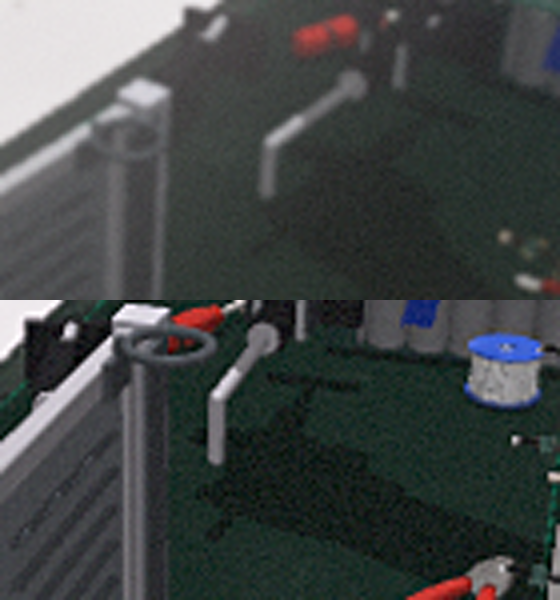

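The pole is upright and level; it drifted 25 mm toward the battery pack, so I correct that while lowering.

Request:
apply_moves(travel=[[0.3, 0, -0.9], [0.5, 0, -0.8], [0.8, 0, -0.7], [0.8, 0, -0.3], [0.6, 0, 0]], turn=[[-0.007, 0.003, -0.003], [-0.007, 0.003, -0.003], [-0.007, 0.003, -0.003], [-0.007, 0, -0.003], [0, 0, 0]], grip=[1, 1, 1, 1, 1])

```text
t: 10.67
eef_pos: [0.4736, -0.2623, 0.0628]
tool_rot: [0.498, 0.504, 0.495, -0.502]
contact_force: [0.3, 0.9, -1.6]
gripper_width: 0.265
```

```bash
python3 - <<'E'
from h import *
b=snap("side")
plan([.470,-.265,.049],-.012,3)
E
```

```text
t 10.72 p [ 0.473  -0.2622  0.0618] tooly [ 1.    -0.013  0.004] toolx [ 0.004 -0.001 -1.   ] F [ 0.1  1.1 -2.1] w 0.267 q [ 0.65  0.54 -0.32  2.    0.27  0.64  0.14]
turn [-0.0003, 0.0002, -0.0014]
travel [[0.43, -0.1, 0.1], [0.43, -0.1, 0.1], [0.43, -0.1, 0.1]]
```

Request:
apply_moves(travel=[[0.4, 0, 0], [0.4, 0, 0], [0.3, 0, 0], [0.2, 0, 0]], turn=[[0, 0, 0], [0, 0, 0], [0, 0, 0], [0, 0, 0]], grip=[1, 1, 1, 1])

```text
t: 11.05
eef_pos: [0.4736, -0.2626, 0.0481]
tool_rot: [0.498, 0.504, 0.495, -0.502]
contact_force: [-0.4, 0.2, -1.5]
gripper_width: 0.27
```

```bash
python3 - <<'E'
from h import *
b=snap("side")
plan([.470,-.265,.049],-.012,1)
E
```

```text
t 11.1 p [ 0.4736 -0.2625  0.0478] tooly [ 1.    -0.013  0.005] toolx [ 0.005 -0.002 -1.   ] F [ 0.1  0.  -1.5] w 0.272 q [ 0.64  0.56 -0.31  2.01  0.28  0.61  0.12]
turn [-0.0008, 0.0016, -0.0049]
travel [[-0.12, -0.35, 0.25]]
```

Request:
apply_moves(travel=[[0.2, 0, 0], [0.1, 0, 0]], turn=[[0, 0, 0], [0, 0, 0]], grip=[1, 1])

```text
t: 11.27
eef_pos: [0.4738, -0.2626, 0.0476]
tool_rot: [0.498, 0.504, 0.495, -0.503]
contact_force: [-3.3, 1.7, 8.5]
gripper_width: 0.267
```

Contact at 8.5 N: it's on the bench. Open slowly.

Request:
apply_moves(travel=[[0, 0, 0], [0, 0, 0], [0, 0, 0], [0, 0, 0], [0, 0, 0], [0, 0, 0], [0, 0, 0], [0, 0, 0]], turn=[[0, 0, 0], [0, 0, 0], [0, 0, 0], [0, 0, 0], [0, 0, 0], [0, 0, 0], [0, 0, 0], [0, 0, 0]], grip=[0.65, 0.6, 0.5, 0.4, 0.3, 0.2, 0.2, 0.2])

```text
t: 11.93
eef_pos: [0.4749, -0.2639, 0.0487]
tool_rot: [0.499, 0.504, 0.494, -0.503]
contact_force: [0.4, 0.7, 1.0]
gripper_width: 0.801
```

Request:
apply_moves(travel=[[-1, 0, 0], [-2, 0, 0], [-3, 0, 0], [-3, 0, 0], [-3, 0, 0], [-3, 0, 0], [-3, 0, 0], [-1, 0, 0]], turn=[[0, 0, 0], [0, 0, 0], [0, 0, 0], [0, 0, 0], [0, 0, 0], [0, 0, 0], [0, 0, 0], [0, 0, 0]], grip=[0.2, 0.2, 0.2, 0.2, 0.2, 0.2, 0.2, 0.2])

```text
t: 12.6
eef_pos: [0.4711, -0.2609, 0.2478]
tool_rot: [-0.497, -0.503, -0.497, 0.503]
contact_force: [1.0, 0.5, 0.6]
gripper_width: 0.802
```

```bash
python3 - <<'E'
from h import *
b=snap("side");a=snap("scene")
p,r,o=pose();print(o["t"],p,o["gripper_width"],o["contact_force"])
cv2.imwrite("pics/l.png",np.vstack([cv2.resize(a[165:240,250:440],(760,300),interpolation=2),cv2.resize(b[185:260,250:440],(760,300),interpolation=2)])[:,:,::-1])
E
```

```text
12.7 [ 0.4707105  -0.26092635  0.2458346 ] 0.7975325106100505 [ 0.22815637 -0.24265459 -0.28260134]
```

View pics/l.png

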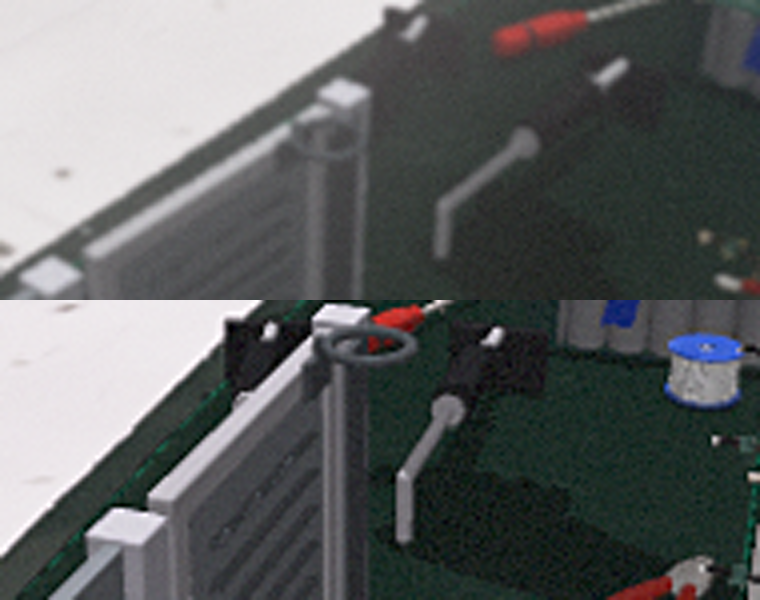

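The pole stands on its foot and tip, and the vent is flush with the post. The ring is about 0.01 rad from shut.

```bash
python3 -c "
from h import *
print(bot.hand_in())"
```

```text
the job is handed in; nothing more can be done
None
```

The vent is shut, the hook pole is back on the bench, and I handed the job in at about 12.7 s of the 54 s; no verdict was reported.

**What I did:** I gripped the hook pole at its handle and lowered the pin into the ring, about 20 mm below the eye. I pulled the vent along its arc until it pressed on its stop at about 13 N. Then I lifted the hook out, set the pole down near its original spot, opened the gripper and backed off to 0.25 m.

**Last checks:**
- **Vent:** it stands flush in the frame, about 0.01 rad from shut by the ring's position. I measured that with the hook still in the ring; later pictures show it still flush.
- **Hook pole:** it stands upright on its foot and hook tip, with the gripper clear and contact force near zero.
- **Straight pole:** it was not touched and looks unmoved in the pictures.

**What disagreed:**
- After the pull, the camera put the hook tip about 8 mm from where my grasp-based estimate had it. The pole probably turned slightly in the grip, so I unhooked using the camera value.
- While lowering, the arm drifted 25 mm sideways; I corrected that before setting the pole down.

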